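# Draw the reflex hammer out of its case and hold it over the tray

## Robot

A 7-joint arm with a two-finger parallel gripper is mounted at the origin on the work surface. World frame = base frame: x ahead of the robot, y to its left, z up, the work surface at z = 0. Lengths are in m, angles in rad, forces in N, time in s.
With the tool pointing down it reaches from about 0.425 to 0.925 m from the base axis. Payload 6.8 kg.
Tool frame: the origin (TCP) lies at the centre of the arm's flange, where the gripper is bolted on; the fingertips stand 173 mm ahead of it and the grasp point (between the pads) lies 155 mm ahead of it (finger_overhang is the distance from the TCP to the fingertips, in m); y points along the fingers, z is the direction in which the jaws open and shut, and the axes are right-handed (so a half turn about y gives the same grasp; the last joint's range is limited). The gripper opens to 85 mm and grips with 20 to 120 N. Pads are 22 mm wide; open, the fingers measure 114 mm over their backs; the gripper's body (76 mm by 85 mm) begins 54 mm behind the grasp point. The pads swing forward as they close: fully open they stand 13 mm farther back than shut.
Start: joints at [-1.453, 0.477, 0.022, 1.555, -0.011, 1.109, -0.083], TCP at [0.151, 0.658, 0.405] pointing down, gripper open.
Joint ranges: [-2.96, 2.96], [-0.34, 2.1], [-1.41, 1.46], [0.24, 2.44], [-1.37, 4.51], [0.17, 1.92], [-2.96, 2.96]. Speed limits (rad/s): [2.39, 2.39, 3.14, 3.14, 3.14, 3.14, 3.14].

## Interface

Orientations are given as a rotation vector (axis times angle).
In Python, from bench import get_obs, grab_frame, hand_in, finger_overhang gives the robot as it stands. The module is installed in compiled form; this text tells all that it offers.
- The arm moves only by the shell command python3 -m jog 'ROWS' [FORCE]. ROWS is JSON, a list of rows, each a list of 3 entries, a list of its own where there are three numbers: the shift along the tool's x, y, z in cm, then the turn about the tool's y in rad, then the gripper command: -1 is fully open, 1 is shut, values between are in proportion. In form: [[[x, y, z], twist, gripper], ...]. A call has 1 to 10 rows; each row is the pose to reach, as a shift and turn from the pose commanded when the call began, along the tool's axes at that moment; what a row does not reach only later rows make up. A row lasts 1/8 s, in which the tool goes at most 62.5 mm and 10.7 degrees, less where a joint would pass 70% of its speed; a pose out of reach is approached as far as the arm can. A call with a gripper value outside its range is refused whole. The fingers move at their own pace and stop on an object; FORCE is the grip in N (left out, the last holds). Time passes only in rows, so rows that repeat a pose let the fingers close. It gives the time, the measured TCP pose, the force and the opening at its end, in the units of the state.
- get_obs(): the state, without advancing time (a new reading comes with each control period).
- grab_frame(name): name is "scene" or "top" or "wrist"; returns a dict with "image" (400x640x3 uint8, blue, green, red), "fx", "fy", "cx", "cy" (pixels), "origin" and "rotation" of the camera in the world. Camera axes: x right, y up, looking along -z (the intrinsics and any distortion apply to the point x, -y, -z); pixel columns grow to the right and rows downward; lengths in m; the calibration is good to about 2 mm. The wrist camera is an equidistant fisheye: a pixel r from the principal point sees the ray r / f radians off the axis. A picture is of the moment at which its call begins. There is no depth.
- hand_in(): hands the job in, once; it reports no verdict.
The state is a dict: "clock": time; "joints": joint angles; "qvel": joint speeds; "tau": joint torques, N m; "tcp_pos": TCP position; "orientation": TCP orientation; "contact_force": force on the tool from outside, world axes, zero at the start; "moment": the same for the moment, N m; "grip_width": finger opening in m.
Only numpy, scipy, OpenCV 4.12 (cv2) and the standard library are available. Lean on these libraries where they do the work, as an engineer would, in place of code of your own. Each camera call takes 0.05 s, during which the arm holds its last target.

## Task

Take the reflex hammer by its handle end and draw it out through the open half of the instrument case, tilting it because it is longer than the opening, without forcing it against the case. Then hold it up still in the gripper, its rubber head over the middle of the empty pulp tray and the whole hammer a hand's breadth clear above it, ready to be sprayed clean; finish while still holding it there. Do not push the tray, monitor, bottle or jar about.

Things in the scene. Friction and masses are not known exactly. Their poses are not given: they have to be found in the camera images.
- case: White instrument case, fixed, does not move. Outside 270 (x) x 170 (y) x 70 mm high; walls and floor 5 mm thick: inside 260 x 160 mm, inner floor 5 mm above the table. Origin: centre of its underside. Its -x half has a fixed clear cover; its +x half is open above. Its +x axis points roughly away from the robot (yaw within 0.35 rad).
- cover_edge (a point): Middle of the free edge of the case's clear cover, at its top face, 70 mm up; axes as the case. The cover is 5 mm thick (underside 65, top 70 mm above the table), spans the full width and reaches from here to the case's -x end wall.
- mouth (a point): Centre of the mouth (the open half, case x = 0 to +130 mm, 130 (x) x 160 (y) mm), level with the rim of the walls, 70 mm up; axes as the case.
- hammer: Reflex hammer, 200 mm long along its x axis, about 90 g, rigid, lying loose on the case's inner floor along the case's x axis (within 0.05 rad): head at its -x end, under the cover; black handle at its +x end, under the mouth. Origin: on its underside at mid-length, z up as it lies; its centre line is 12 mm above its underside.
- hammer_head (a point): Centre of the rubber head, 88 mm to -x of the hammer's middle: a cylinder 24 mm in diameter, 44 mm long across the hammer (y). A steel rod of 8 mm diameter runs from it along the centre line to the handle.
- hammer_butt (a point): Centre of the free end face of the handle.
- hammer_grip (a point): A good place to grasp: centre of the handle, 25 mm from its free end. The handle is 80 mm long (hammer x = +20 to +100 mm), 16 mm wide (y) and 24 mm high (z); grasp it across its width from above.
- tray: Empty eight-sided pulp tray (brown card), about 200 (x) x 140 (y) mm at the rim, rim 46 mm high, loose, about 300 g. Origin: centre of its underside, on the table. It stands to the left or to the right of the case; the monitor stands on the other side.
- monitor: Blood pressure monitor, 100 x 130 mm, 51 mm high, loose; leave alone. Origin: centre of its underside.
- gel: Bottle of hand gel, 60 mm diameter, 150 mm high, loose, beyond the work; leave alone. Origin: centre of its underside.
- jar: Glass jar with a steel lid, 84 mm diameter, 116 mm high, loose, beyond the work; leave alone. Origin: centre of its underside.
Not all that is in view belongs to the job. Several things look just like the hammer: the one meant starts farthest to the robot's right.

How it is judged:
On the way, in this order (a step that is already met when the one before it is completed fails the run):
1. the hammer is tilted, its handle end raised out of the mouth while its head is still inside the case (z of hammer_butt in the frame of case above 0.072 m and z of hammer_head in the frame of case below 0.065 m and horizontal distance between hammer_head and case below 0.135 m), for 0.05 s.
2. the whole hammer, in the gripper, is above the rim of the case (height (world z) of each of hammer_head, hammer_butt above 0.09 m and contact force between hammer and the fingers above 1 N), for 0.1 s.
At the end, for the whole second after the job is handed in: The hammer is held in the gripper, still (under 30 mm/s), the centre of its head within 50 mm horizontally of the tray's centre and 90 to 300 mm above the table, its handle end also more than 90 mm up, touching nothing but the gripper (all of step 2 and horizontal distance between hammer_head and tray below 0.05 m and height (world z) of hammer_head below 0.3 m and contact force between hammer and tray below 0.1 N and contact force between hammer and case below 0.1 N and contact force between hammer and jar below 0.1 N and contact force between hammer and gel below 0.1 N and contact force between hammer and monitor below 0.1 N and linear speed of hammer below 0.03 m/s and angular speed of hammer below 0.3 rad/s); the arm keeps its last pose, push and grip.
It fails at once if the hammer is forced against the case (over 40 N) (contact force between hammer and case above 40 N).
It fails at once if the tray is pushed more than 30 mm (distance of tray from where it was at the start of the episode above 0.03 m).
It fails at once if the monitor, bottle or jar is pushed more than 30 mm (distance of any of monitor, gel, jar from where it was at the start of the episode above 0.03 m).
It also fails if it takes over 40 s, if anything falls off the work surface, if the arm or the gripper's body presses on something with over 40 N, if the wrist force passes 120 N, or if a joint passes its speed limit or range.

## Working session

There is one attempt and no reset: what is moved stays moved. The work goes in short steps, Python scripts to look and compute and a shell command to move; the robot and the scene stay as the last step left them, time stands still between calls to the robot, and variables do not carry over. Pictures are saved under pics/ and viewed, and the job is handed in when it is done.

```bash
mkdir -p pics; cat > h.py <<'E'
import numpy as np,cv2
from bench import *
from scipy.spatial.transform import Rotation as R
def ray(f,u,v):
    x=(u-f['cx'])/f['fx'];y=(v-f['cy'])/f['fy']
    return np.array(f['rotation'])@np.array([x,-y,-1.])
def onplane(f,u,v,z):
    d=ray(f,u,v);o=np.array(f['origin']);return o+d*(z-o[2])/d[2]
def proj(f,p):
    c=np.array(f['rotation']).T@(np.array(p)-np.array(f['origin']));return np.array([f['cx']+f['fx']*c[0]/-c[2],f['cy']-f['fy']*c[1]/-c[2]])
E
python3 - <<'E'
from h import *
o=get_obs();print({k:np.round(v,3) for k,v in o.items()},finger_overhang)
for n in ['scene','top','wrist']:
    f=grab_frame(n);cv2.imwrite(f'pics/{n}0.png',f['image']);print(n,{k:np.round(v,3).tolist() for k,v in f.items() if k!='image'})
E
```

```text
{'clock': np.float64(0.0), 'joints': array([-1.453,  0.478,  0.022,  1.556, -0.012,  1.109, -0.083]), 'qvel': array([-0.001,  0.   , -0.   , -0.   , -0.   ,  0.001, -0.001]), 'tau': array([-0.0000e+00, -5.9647e+01,  1.6080e+00, -2.8119e+01,  1.2000e-02,
        1.0000e-02, -0.0000e+00]), 'tcp_pos': array([0.151, 0.658, 0.404]), 'orientation': array([-1.565,  0.177, -0.177]), 'contact_force': array([ 0.638,  0.358, -1.041]), 'moment': array([-0.043, -0.015,  0.016]), 'grip_width': np.float64(0.086)} 0.1734
scene {'fx': 469.906, 'fy': 469.906, 'cx': 319.883, 'cy': 198.771, 'origin': [1.126, -0.761, 1.04], 'rotation': [0.8, 0.257, 0.625]}
top {'fx': 368.249, 'fy': 368.249, 'cx': 323.171, 'cy': 195.957, 'origin': [0.258, 0.081, 1.276], 'rotation': [0.181, -0.174, -1.53]}
wrist {'fx': 309.707, 'fy': 309.707, 'cx': 322.866, 'cy': 204.079, 'origin': [0.085, 0.674, 0.373], 'rotation': [-0.23, -0.181, 1.337]}
```

```bash
sed -i "s/np.array(f\['rotation'\])/R.from_rotvec(f['rotation']).as_matrix()/g" h.py; cat h.py
```

```text
import numpy as np,cv2
from bench import *
from scipy.spatial.transform import Rotation as R
def ray(f,u,v):
    x=(u-f['cx'])/f['fx'];y=(v-f['cy'])/f['fy']
    return R.from_rotvec(f['rotation']).as_matrix()@np.array([x,-y,-1.])
def onplane(f,u,v,z):
    d=ray(f,u,v);o=np.array(f['origin']);return o+d*(z-o[2])/d[2]
def proj(f,p):
    c=R.from_rotvec(f['rotation']).as_matrix().T@(np.array(p)-np.array(f['origin']));return np.array([f['cx']+f['fx']*c[0]/-c[2],f['cy']-f['fy']*c[1]/-c[2]])
```

View pics/scene0.png

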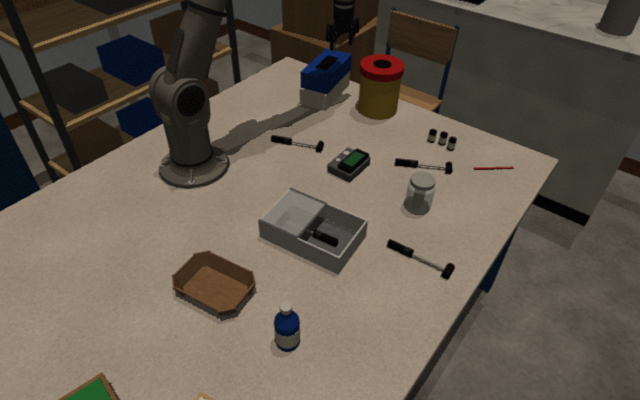

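View pics/top0.png

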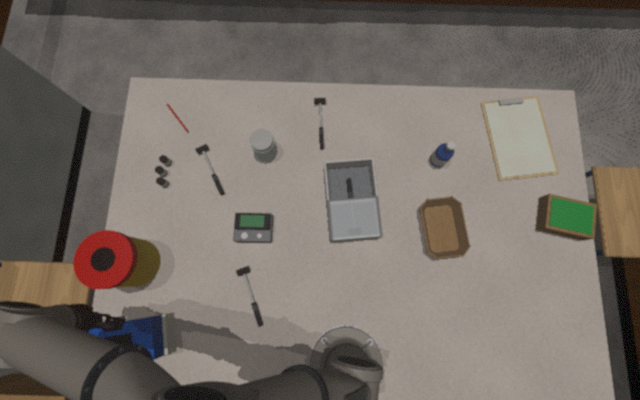

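```bash
python3 - <<'E'
from h import *
i=cv2.imread('pics/top0.png')[150:265,305:480]
cv2.imwrite('pics/crop1.png',cv2.resize(i,None,fx=4.5,fy=4.5,interpolation=cv2.INTER_CUBIC)*1)
i=cv2.imread('pics/scene0.png')[180:275,250:380]
cv2.imwrite('pics/crop2.png',cv2.resize(i,None,fx=6,fy=6,interpolation=cv2.INTER_CUBIC))
E
```

```text
(no output)
```

View pics/crop1.png

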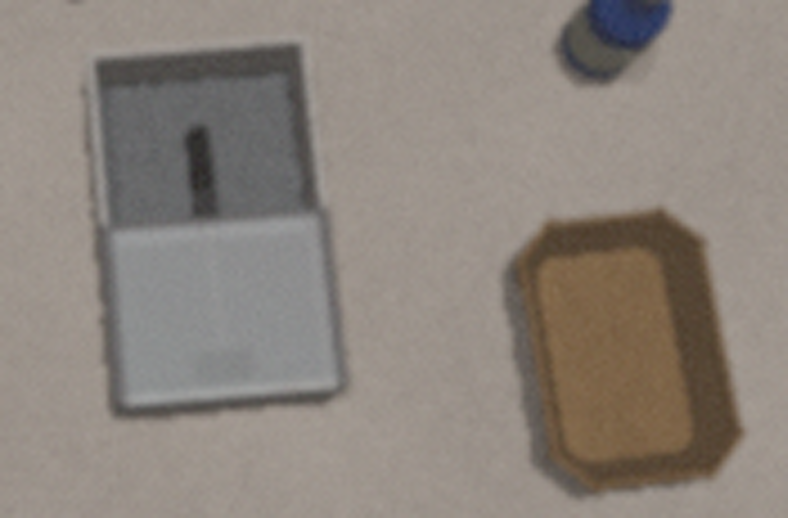

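View pics/crop2.png

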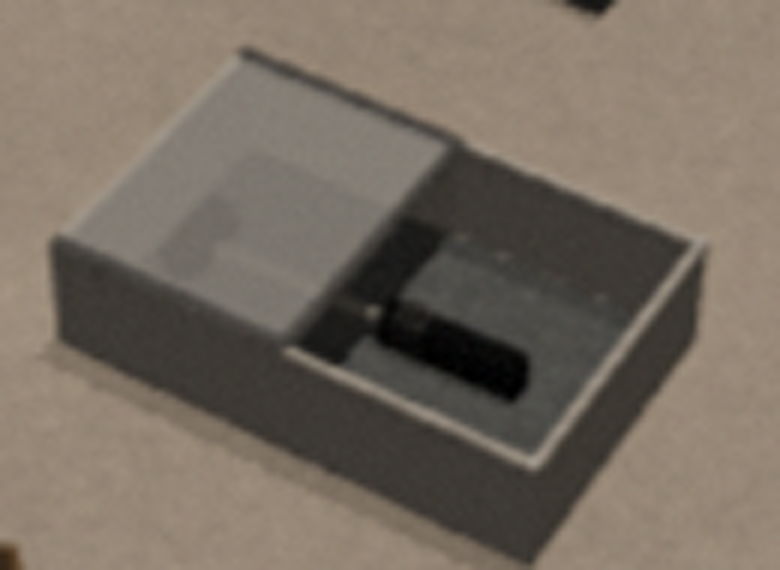

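```bash
python3 - <<'E'
from h import *
f=grab_frame('top');s=grab_frame('scene')
c=lambda u,v:(u/4.5+305-.4,v/4.5+150-.4)
for n,p in dict(TL=(90,46),TR=(303,39),BL=(115,412),BR=(343,388),E1=(103,224),E2=(327,210)).items():
    print(n,onplane(f,*c(*p),.07).round(4))
d=lambda u,v:(u/6+250-.4,v/6+180-.4)
for n,p in dict(FarL=(705,240),FarR=(540,465),NearL=(240,50),NearR=(55,238),E1=(455,142),E2=(290,342)).items():
    print('s',n,onplane(s,*d(*p),.07).round(4))
# handle mask
for n,fr,(x0,y0,x1,y1),z in (('top',f,(330,170,365,199),.029),('scene',s,(311,228,340,250),.017)):
    g=fr['image'][y0:y1,x0:x1].max(2); m=(g<(60 if n=='top' else 30)).astype(np.uint8)
    k,l,st,ce=cv2.connectedComponentsWithStats(m)
    j=1+st[1:,4].argmax();ys,xs=np.where(l==j);P=np.c_[xs+x0,ys+y0].astype(np.float32)
    r=cv2.minAreaRect(P);print(n,st[j],r)
    b=cv2.boxPoints(r);print([onplane(fr,*q,z).round(4) for q in b])
# tray
im=f['image'].astype(int);sub=im[185:270,405:480]
m=((sub[...,2]-sub[...,0])>28).astype(np.uint8)
k,l,st,ce=cv2.connectedComponentsWithStats(m);j=1+st[1:,4].argmax();print(st[j],ce[j])
ys,xs=np.where(l==j);r=cv2.minAreaRect(np.c_[xs+405,ys+185].astype(np.float32));print(r,onplane(f,*r[0],.046))
print([onplane(f,*q,.046).round(3) for q in cv2.boxPoints(r)])
E
```

```text
TL [0.6647 0.0904 0.07  ]
TR [ 0.6758 -0.0722  0.07  ]
BL [0.3863 0.0631 0.07  ]
BR [ 0.4093 -0.1024  0.07  ]
E1 [0.5258 0.0762 0.07  ]
E2 [ 0.5421 -0.0907  0.07  ]
s FarL [0.6583 0.0956 0.07  ]
s FarR [ 0.6786 -0.0692  0.07  ]
s NearL [0.3921 0.0612 0.07  ]
s NearR [ 0.4113 -0.0992  0.07  ]
s E1 [0.5216 0.0753 0.07  ]
s E2 [ 0.5435 -0.0812  0.07  ]
top [17  9  5 14 51] ((348.91998291015625, 185.43997192382812), (13.293608665466309, 3.6769556999206543), 81.8698959350586)
[array([0.6099, 0.0127, 0.029 ]), array([ 0.6123, -0.    ,  0.029 ]), array([ 0.5649, -0.0074,  0.029 ]), array([0.5626, 0.0053, 0.029 ])]
scene [  0   0  27  19 211] ((323.50091552734375, 236.95285034179688), (30.455732345581055, 8.900498390197754), 27.64597511291504)
[array([ 0.5279, -0.017 ,  0.017 ]), array([0.5173, 0.0161, 0.017 ]), array([0.6149, 0.0203, 0.017 ]), array([ 0.6235, -0.012 ,  0.017 ])]
[  15   11   50   63 2421] [39.2858323  42.35605122]
((444.3349914550781, 227.08087158203125), (61.7567138671875, 42.5760383605957), 79.82449340820312) [ 0.44897202 -0.31938793  0.046     ]
[array([ 0.538, -0.233,  0.046]), array([ 0.569, -0.377,  0.046]), array([ 0.363, -0.403,  0.046]), array([ 0.334, -0.264,  0.046])]
```

```bash
cat >> h.py <<'E'
def plan(target,yaw=None):
    """shift (cm, tool axes) to bring TCP to target; twist so tool z axis is square to yaw"""
    o=get_obs();M=R.from_rotvec(o['orientation']).as_matrix();p=np.array(o['tcp_pos'])
    print('axes x,y,z',M.T.round(3).tolist(),'tcp',p.round(4),'w',round(float(o['grip_width']),4),'F',np.round(o['contact_force'],1),'t',o['clock'])
    print('shift cm',(M.T@(np.array(target)-p)*100).round(2))
    if yaw is not None:
        want=np.array([-np.sin(yaw),np.cos(yaw),0]);l=M.T@want
        a=np.arctan2(l[0],l[2]);a=(a+np.pi/2)%np.pi-np.pi/2
        print('twist',a.round(3))
E
python3 - <<'E'
from h import *
plan([.58,.003,.35],.12)
E
```

```text
axes x,y,z [[0.975, -0.224, 0.0], [-0.0, -0.001, -1.0], [0.224, 0.975, -0.001]] tcp [0.1511 0.6578 0.4042] w 0.0858 F [-0.   0.6  0. ] t 0.25
shift cm [ 56.46   5.47 -54.2 ]
twist -0.346
```

```bash
python3 -m jog '[[[28,0,-27],-0.17,-1],[[28,0,-27],-0.17,-1],[[28,0,-27],-0.17,-1],[[28,0,-27],-0.17,-1],[[28,0,-27],-0.17,-1],[[28,0,-27],-0.17,-1],[[28,0,-27],-0.17,-1],[[40,2,-40],-0.346,-1],[[40,2,-40],-0.346,-1],[[40,2,-40],-0.346,-1]]'; python3 -c "
from h import *
plan([.58,.003,.35],.12)"
```

```text
clock: 1.5
tcp_pos: [0.452, 0.1776, 0.3847]
orientation: [-1.568, -0.096, 0.095]
contact_force: [0.5, 0.3, 0.0]
grip_width: 0.0858
axes x,y,z [[0.993, 0.122, 0.001], [0.001, 0.001, -1.0], [-0.122, 0.993, 0.001]] tcp [0.452  0.1776 0.3847] w 0.0858 F [0.5 0.3 0. ] t 1.5
shift cm [ 10.58   3.47 -18.89]
twist 0.002
```

```bash
python3 -m jog '[[[10.6,3.5,-18.9],0,-1],[[10.6,3.5,-18.9],0,-1],[[10.6,3.5,-18.9],0,-1],[[10.6,3.5,-18.9],0,-1],[[10.6,3.5,-18.9],0,-1]]'; python3 -c "
from h import *
f=grab_frame('wrist');cv2.imwrite('pics/w1.png',f['image']);print({k:v for k,v in f.items() if k!='image'})
f=grab_frame('scene');cv2.imwrite('pics/s1.png',f['image'])"
```

```text
clock: 2.12
tcp_pos: [0.5803, 0.0017, 0.349]
orientation: [-1.57, -0.091, 0.092]
contact_force: [-0.3, -0.2, 0.9]
grip_width: 0.0851
{'fx': 309.70691628693146, 'fy': 309.70691628693146, 'cx': 322.866215502428, 'cy': 204.07930603107482, 'origin': array([ 0.51291316, -0.00501294,  0.31829616]), 'rotation': array([-0.2038256 , -0.22727783,  1.67697727])}
```

View pics/w1.png

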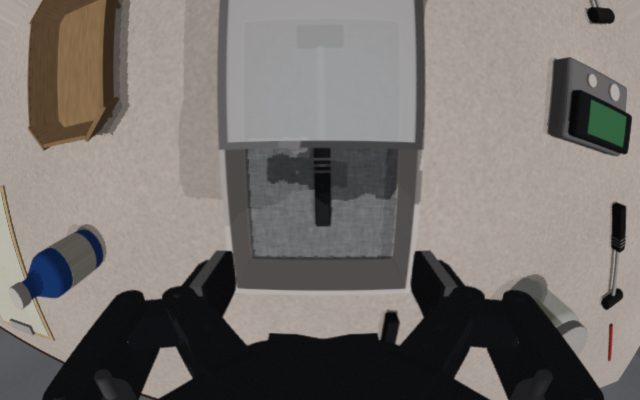

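The wrist view shows the case hammer: butt at (323,226), handle running up under the cover edge at row 148, and the head seen through the cover at (320,36). It is the rightmost of the four: in the top view the case one is at (349,187), and the others are at (321,123), (211,170) and (250,297).

```bash
cat >> h.py <<'E'
def wray(f,u,v):
    x=(u-f['cx'])/f['fx'];y=(v-f['cy'])/f['fy'];r=np.hypot(x,y)
    s=np.sin(r)/max(r,1e-9);return R.from_rotvec(f['rotation']).as_matrix()@np.array([x*s,-y*s,-np.cos(r)])
def wplane(f,u,v,z):
    d=wray(f,u,v);o=np.array(f['origin']);return o+d*(z-o[2])/d[2]
E
python3 - <<'E'
from h import *
f=grab_frame('wrist')
g=f['image'][150:240,300:345].max(2);m=(g<38).astype(np.uint8)
k,l,st,ce=cv2.connectedComponentsWithStats(m);j=1+st[1:,4].argmax();print(st[j])
ys,xs=np.where(l==j)
for r in (30,40,50,60,70,74): 
    q=xs[ys==r]; 
    if len(q): print(r+150,q.min()+300,q.max()+300,wplane(f,q.mean()+300,r+150,.029).round(4),wplane(f,q.min()+300,r+150,.029)[1]-wplane(f,q.max()+300,r+150,.029)[1])
print('butt',wplane(f,323,ys.max()+150.5,.029), wplane(f,323,ys.max()+150.5,.005))
print('head',wplane(f,297,36,.029),wplane(f,343,36,.029),wplane(f,320,36,.029))
for n,p in dict(FL=(412,292),FR=(234,288),E1=(221,148),E2=(421,148)).items(): print(n,wplane(f,*p,.07).round(4))
plan([.58,.003,.35],.12)
E
```

```text
[ 10  23  17  53 831]
180 310 326 [5.684e-01 2.000e-04 2.900e-02] -0.01512406297788152
190 311 326 [0.5781 0.0019 0.029 ] -0.014283897148585044
200 311 326 [0.5879 0.003  0.029 ] -0.014401731089348505
210 311 326 [0.598  0.0042 0.029 ] -0.014531680027327456
220 312 325 [0.6082 0.0054 0.029 ] -0.012717141741701183
224 312 325 [0.6123 0.0059 0.029 ] -0.012769814614373367
butt [0.61333021 0.0105463  0.029     ] [0.62173595 0.01160513 0.005     ]
head [ 0.4340721  -0.03568739  0.029     ] [0.42902968 0.00659951 0.029     ] [ 0.43184146 -0.01449485  0.029     ]
FL [0.6569 0.1021 0.07  ]
FR [ 0.673  -0.0678  0.07  ]
E1 [ 0.5425 -0.0835  0.07  ]
E2 [0.5225 0.0812 0.07  ]
axes x,y,z [[0.993, 0.122, -0.001], [-0.001, 0.001, -1.0], [-0.122, 0.993, 0.001]] tcp [0.579  0.0053 0.3495] w 0.0853 F [-0.8  0.2  0. ] t 2.275
shift cm [ 0.07 -0.05 -0.24]
twist 0.002
```

```bash
python3 - <<'E'
import cv2
i=cv2.imread('pics/w1.png')[130:300,215:430];cv2.imwrite('pics/c3.png',cv2.resize(i,None,fx=3.5,fy=3.5,interpolation=cv2.INTER_CUBIC))
E
```

```text
(no output)
```

View pics/c3.png

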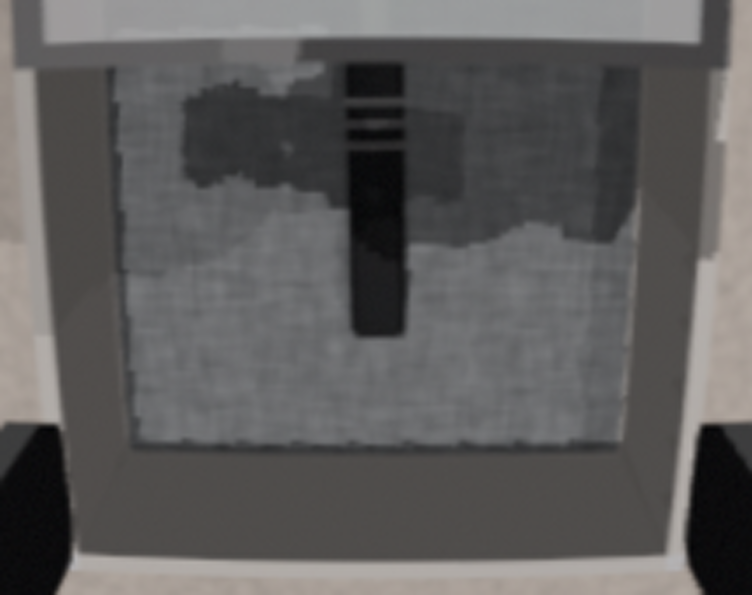

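```bash
python3 -c "
from h import *
plan([.5885,.003,.183],.132)"
```

```text
axes x,y,z [[0.993, 0.122, -0.001], [-0.001, 0.001, -1.0], [-0.122, 0.993, 0.001]] tcp [0.579  0.0053 0.3495] w 0.0853 F [-0.8  0.2  0. ] t 2.275
shift cm [ 0.92 16.65 -0.36]
twist -0.01
```

```bash
python3 -m jog '[[[0.9,4,-0.2],-0.01,-1],[[0.9,8,-0.2],-0.01,-1],[[0.9,8,-0.2],-0.01,-1],[[0.9,8,-0.2],-0.01,-1]]'; python3 -c "
from h import *
f=grab_frame('wrist');cv2.imwrite('pics/w2.png',f['image'])
i=f['image'][130:400,180:460];cv2.imwrite('pics/c4.png',cv2.resize(i,None,fx=2.1,fy=2.1))
plan([.5885,.003,.183],.132)
g=f['image'][150:300,300:345].max(2);m=(g<38).astype(np.uint8)
k,l,st,ce=cv2.connectedComponentsWithStats(m);print(st[1:])
j=1+st[1:,4].argmax();ys,xs=np.where(l==j)
for r in range(0,150,15):
    q=xs[ys==r]
    if len(q): print(r+150,q.min()+300,q.max()+300,wplane(f,q.mean()+300.5,r+150,.029).round(4))
print(wplane(f,xs[ys==ys.max()].mean()+300.5,ys.max()+151,.029))
"
```

```text
clock: 2.78
tcp_pos: [0.5888, 0.0036, 0.2711]
orientation: [-1.568, -0.104, 0.102]
contact_force: [0.1, 0.5, 0.1]
grip_width: 0.0851
axes x,y,z [[0.991, 0.131, 0.003], [0.003, 0.001, -1.0], [-0.131, 0.991, 0.0]] tcp [0.5891 0.0033 0.2716] w 0.0855 F [-0.5 -0.3  0.3] t 2.825
shift cm [-0.09  8.86 -0.03]
twist -0.001
[[   8    0   23    8  183]
 [   9   12   22    5  109]
 [   9   21   22    4   88]
 [   9   29   22   70 1469]]
180 309 330 [ 5.632e-01 -5.000e-04  2.900e-02]
195 309 330 [0.5739 0.0009 0.029 ]
210 309 330 [0.5848 0.0023 0.029 ]
225 310 329 [0.596  0.0038 0.029 ]
240 310 329 [0.6076 0.0053 0.029 ]
[0.61477675 0.00656544 0.029     ]
```

View pics/c4.png

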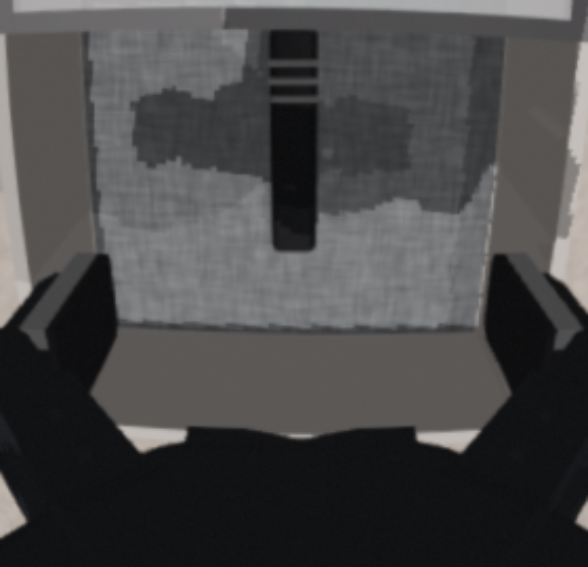

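```bash
python3 -m jog '[[[0.1,5,0],0,-1],[[0.1,8.8,0],0,-1],[[0.1,8.8,0],0,-1],[[0.1,8.8,0],0,-1],[[0.1,8.8,0],0,1],[[0.1,8.8,0],0,1],[[0.1,8.8,0],0,1],[[0.1,8.8,0],0,1],[[0.1,8.8,0],0,1],[[0.1,8.8,0],0,1]]' 20
```

```text
clock: 4.08
tcp_pos: [0.5897, 0.0027, 0.182]
orientation: [-1.568, -0.102, 0.102]
contact_force: [-0.7, -0.5, 5.1]
grip_width: 0.0154
```

```bash
python3 -m jog '[[[0,-1,0],0,1],[[0,-2,0],0,1],[[0,-2,0],0,1],[[0,-2,0],0,1]]'; python3 -c "
from h import *
plan([.59,.003,.2])
f=grab_frame('wrist');cv2.imwrite('pics/w3.png',f['image'])
f=grab_frame('scene');i=f['image'][150:285,230:400];cv2.imwrite('pics/c5.png',cv2.resize(i,None,fx=4.5,fy=4.5,interpolation=cv2.INTER_CUBIC))"
```

```text
clock: 4.58
tcp_pos: [0.5894, 0.0028, 0.2017]
orientation: [-1.568, -0.102, 0.102]
contact_force: [0.1, -0.4, -0.9]
grip_width: 0.0155
axes x,y,z [[0.992, 0.13, 0.0], [0.0, 0.0, -1.0], [-0.13, 0.992, 0.0]] tcp [0.5894 0.0028 0.2017] w 0.0155 F [ 0.1 -0.4 -0.9] t 4.575
shift cm [0.06 0.17 0.01]
```

View pics/c5.png

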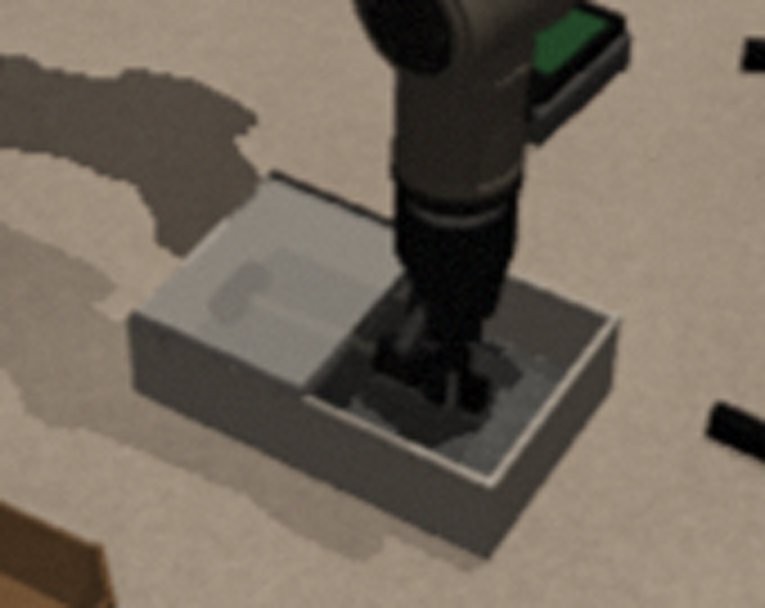

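View pics/w3.png

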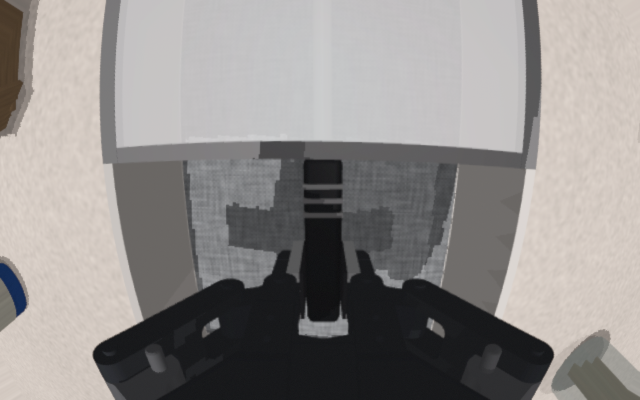

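```bash
python3 -m jog '[[[1.5,0,0],0,1],[[3,0,0],0,1],[[3.5,0,0],0,1],[[3.5,0,0],0,1],[[3.5,-1,0],0,1],[[3.5,-1.3,0],0,1],[[3.5,-1.3,0],0,1]]'; python3 -c "
from h import *
plan([.59,.003,.2])
f=grab_frame('wrist');cv2.imwrite('pics/w4.png',f['image'])
f=grab_frame('scene');i=f['image'][150:285,230:400];cv2.imwrite('pics/c6.png',cv2.resize(i,None,fx=4.5,fy=4.5,interpolation=cv2.INTER_CUBIC))"
```

```text
clock: 5.55
tcp_pos: [0.6242, 0.0073, 0.2153]
orientation: [-1.568, -0.103, 0.101]
contact_force: [0.5, -0.5, -0.8]
grip_width: 0.0153
axes x,y,z [[0.992, 0.13, 0.001], [0.001, 0.0, -1.0], [-0.13, 0.992, 0.0]] tcp [0.6242 0.0073 0.2153] w 0.0153 F [ 0.5 -0.5 -0.8] t 5.55
shift cm [-3.44  1.53  0.02]
```

View pics/c6.png

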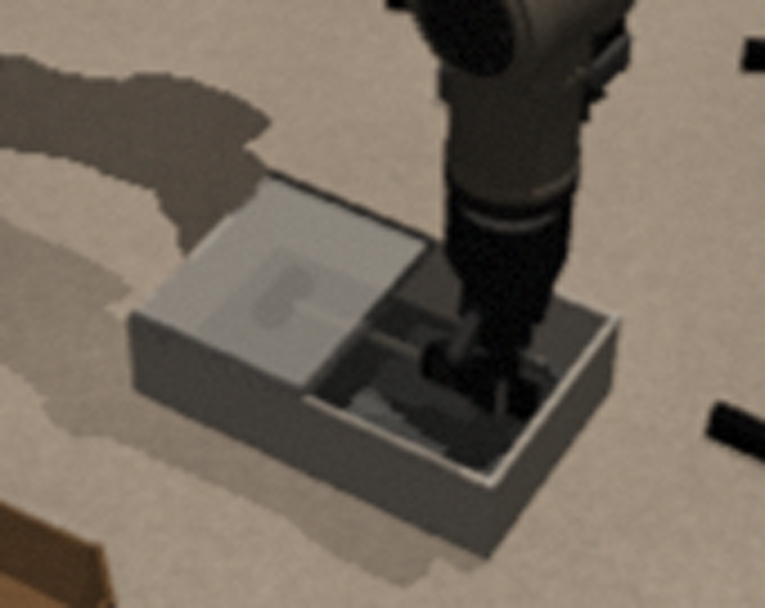

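View pics/w4.png

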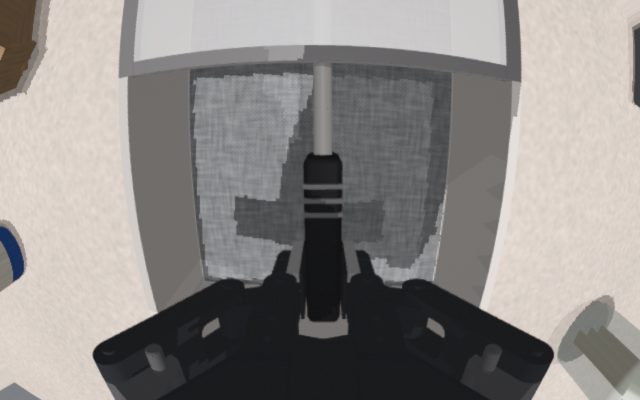

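```bash
python3 -m jog '[[[0,-0.5,0],0,1],[[0,-1,0],0,1],[[0,-1,0],0,1]]'; python3 -m jog '[[[0,-0.5,0],0,1],[[0,-1,0],0,1],[[0,-1,0],0,1]]';  python3 -c "
from h import *
f=grab_frame('wrist');cv2.imwrite('pics/w5.png',f['image'])
f=grab_frame('scene');i=f['image'][150:285,230:400];cv2.imwrite('pics/c7.png',cv2.resize(i,None,fx=4.5,fy=4.5,interpolation=cv2.INTER_CUBIC))"
```

```text
clock: 6.02
tcp_pos: [0.6243, 0.0073, 0.2252]
orientation: [-1.568, -0.103, 0.102]
contact_force: [0.8, -0.6, -2.3]
grip_width: 0.0156
clock: 6.4
tcp_pos: [0.6244, 0.0073, 0.2353]
orientation: [-1.568, -0.103, 0.101]
contact_force: [0.4, 0.3, -1.7]
grip_width: 0.0156
```

View pics/c7.png

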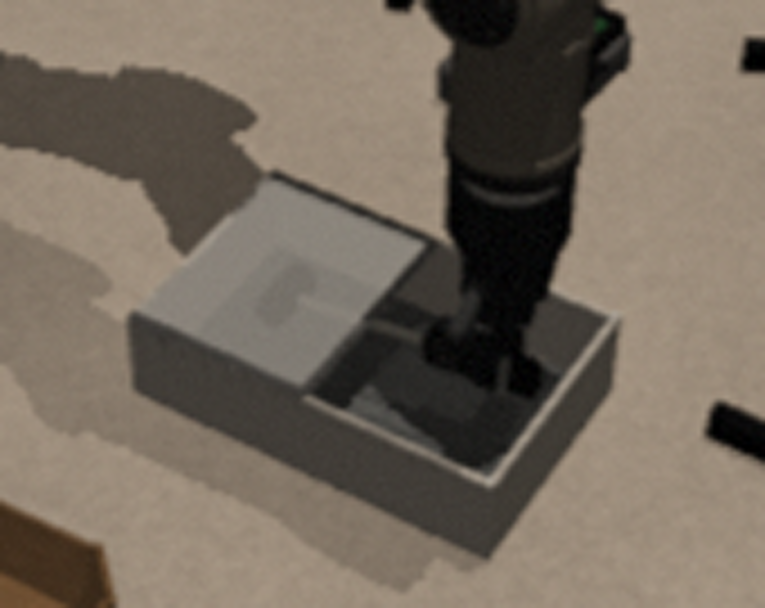

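View pics/w5.png

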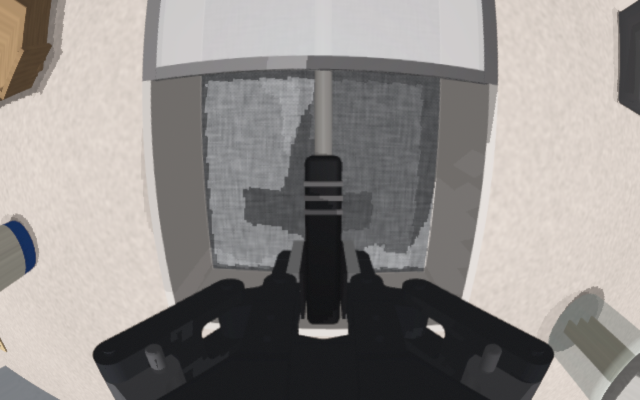

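```bash
python3 -m jog '[[[0,-0.5,0],0,1],[[0,-1,0],0,1],[[0,-1.5,0],0,1],[[0,-1.5,0],0,1]]'; python3 -m jog '[[[0,-0.5,0],0,1],[[0,-1,0],0,1],[[0,-1.5,0],0,1],[[0,-2,0],0,1],[[0,-2,0],0,1]]';  python3 -c "
from h import *
f=grab_frame('wrist');cv2.imwrite('pics/w6.png',f['image'])
f=grab_frame('scene');i=f['image'][150:285,230:400];cv2.imwrite('pics/c8.png',cv2.resize(i,None,fx=4.5,fy=4.5,interpolation=cv2.INTER_CUBIC))"
```

```text
clock: 7.0
tcp_pos: [0.6246, 0.0074, 0.2504]
orientation: [-1.568, -0.104, 0.101]
contact_force: [0.5, -0.4, -1.2]
grip_width: 0.0157
clock: 7.62
tcp_pos: [0.6246, 0.0073, 0.2705]
orientation: [-1.568, -0.104, 0.101]
contact_force: [0.2, 0.4, -1.1]
grip_width: 0.0154
```

View pics/c8.png

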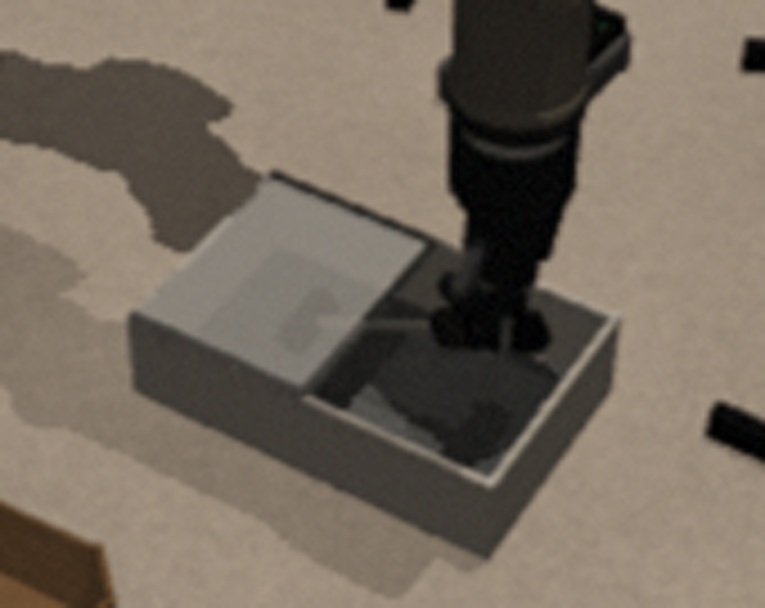

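View pics/w6.png

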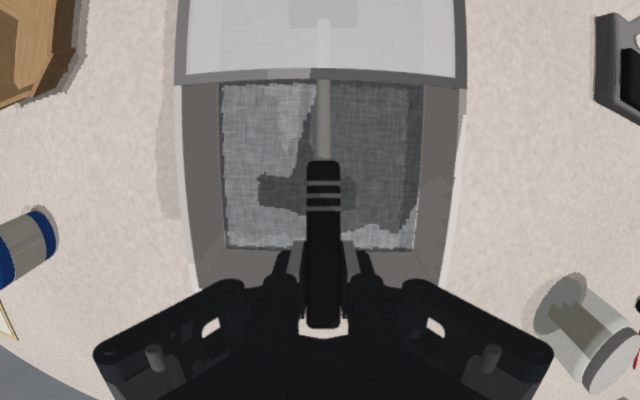

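```bash
cat >> h.py <<'E'
def vplane(f,u,v,p0,yaw):
    d=ray(f,u,v);o=np.array(f['origin']);n=np.array([-np.sin(yaw),np.cos(yaw),0]);return o+d*(n@(np.array(p0)-o))/(n@d)
E
python3 -c "
from h import *
f=grab_frame('scene')
G=np.array([.6246,.0073,.106]);e=np.array([.991,.131,0])
for u,v in ((318,320),(305,320),(330,318),(430,325)):
    q=vplane(f,u/4.5+230-.4,v/4.5+150-.4,G,.131);print(q.round(3),'rel grip',((q-G)@e).round(3),(q-G)[2].round(3))
"
```

```text
[ 0.493 -0.01   0.045] rel grip -0.133 -0.061
[ 0.483 -0.011  0.04 ] rel grip -0.143 -0.066
[ 0.502 -0.009  0.052] rel grip -0.123 -0.054
[0.576 0.001 0.084] rel grip -0.049 -0.022
```

```bash
python3 -m jog '[[[0,0.6,0],0,1],[[0,1,0],0,1],[[1.5,0.4,0],0,1],[[3,-0.3,0],0,1],[[4,-0.7,0],0,1],[[4,-0.7,0],0,1]]';   python3 -c "
from h import *
f=grab_frame('wrist');cv2.imwrite('pics/w7.png',f['image'])
f=grab_frame('scene');i=f['image'][130:285,230:400];cv2.imwrite('pics/c9.png',cv2.resize(i,None,fx=3.8,fy=3.8,interpolation=cv2.INTER_CUBIC))"
```

```text
clock: 8.52
tcp_pos: [0.6643, 0.0126, 0.2766]
orientation: [-1.568, -0.103, 0.102]
contact_force: [-0.0, 0.8, -1.4]
grip_width: 0.0154
```

View pics/c9.png

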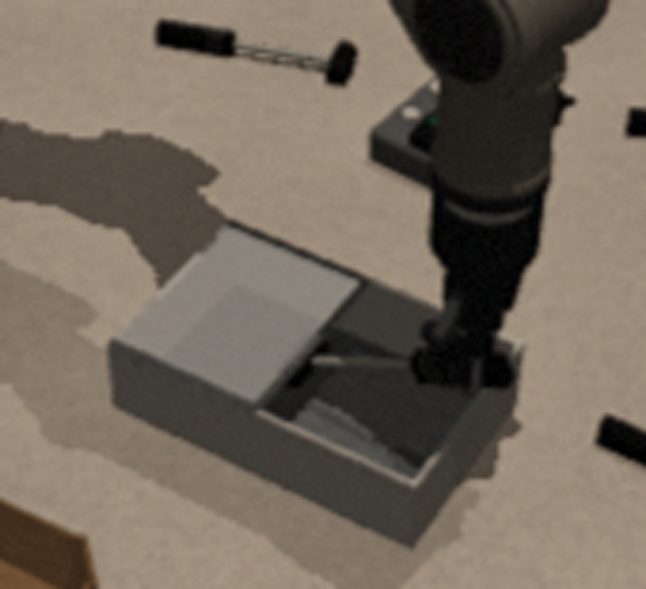

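View pics/w7.png

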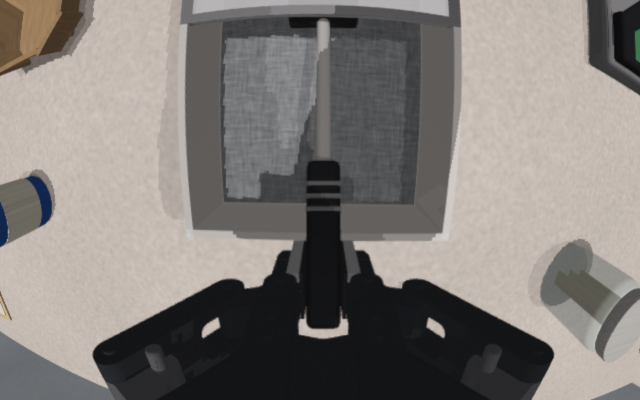

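```bash
python3 -m jog '[[[1.5,0.2,0],0,1],[[3,0.2,0],0,1],[[4,0.2,0],0,1],[[4,0.2,0],0,1]]';   python3 -c "
from h import *
f=grab_frame('wrist');cv2.imwrite('pics/w8.png',f['image'])
plan([.449,-.319,.5])
f=grab_frame('scene');i=f['image'][130:285,230:400];cv2.imwrite('pics/c10.png',cv2.resize(i,None,fx=3.8,fy=3.8,interpolation=cv2.INTER_CUBIC))"
```

```text
clock: 9.12
tcp_pos: [0.7035, 0.0177, 0.2744]
orientation: [-1.568, -0.102, 0.103]
contact_force: [-0.6, 0.8, -0.4]
grip_width: 0.0154
axes x,y,z [[0.992, 0.13, -0.001], [-0.001, -0.0, -1.0], [-0.13, 0.992, -0.0]] tcp [0.7031 0.0176 0.2743] w 0.0156 F [-1.4  0.4 -1.9] t 9.175
shift cm [-29.59 -22.54 -30.08]
```

View pics/c10.png

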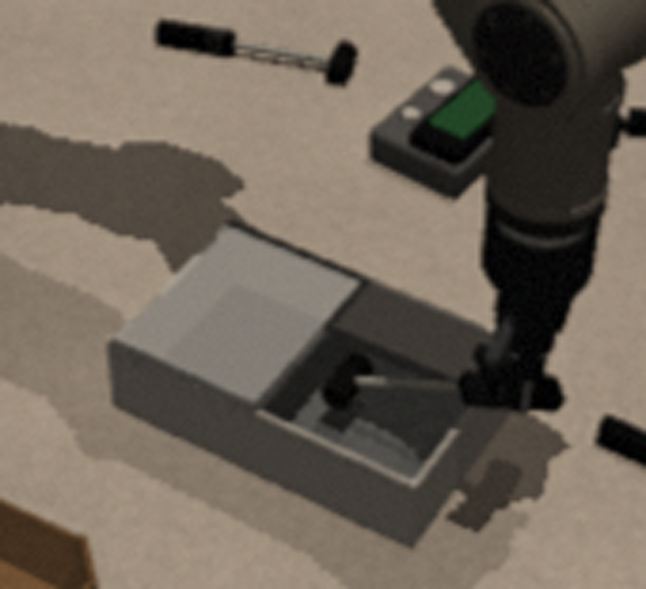

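View pics/w8.png

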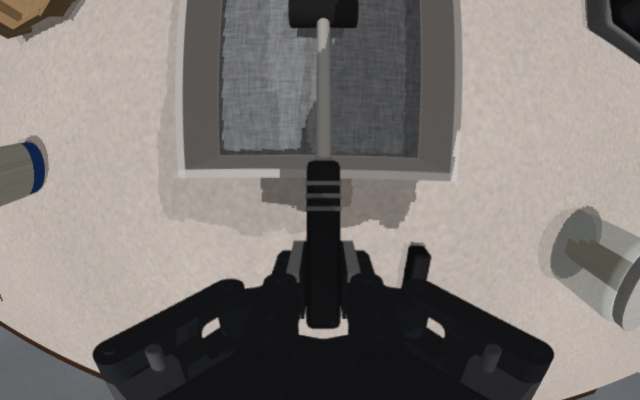

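```bash
python3 -m jog '[[[0,-3,0],0,1],[[0,-7,0],0,1],[[0,-11,0],0,1],[[0,-15,0],0,1],[[0,-16,0],0,1],[[0,-16,0],0,1],[[0,-16,0],0,1]]' 40;   python3 -c "
from h import *
plan([.598,-.299,.434])
f=grab_frame('scene');cv2.imwrite('pics/s9.png',f['image'])
s=f
# tray in scene: floor/rim mask
im=f['image'].astype(int)[240:330,160:270];m=((im[...,2]-im[...,0])>28).astype(np.uint8)
k,l,st,ce=cv2.connectedComponentsWithStats(m);j=1+st[1:,4].argmax();print(st[j],ce[j]+[160,240],onplane(f,*(ce[j]+[160,240]),.02))
t=grab_frame('top');cv2.imwrite('pics/t9.png',t['image'])
"
```

```text
clock: 10.1
tcp_pos: [0.7029, 0.0178, 0.4326]
orientation: [-1.568, -0.1, 0.105]
contact_force: [-0.7, -0.2, -1.6]
grip_width: 0.0151
axes x,y,z [[0.992, 0.13, -0.003], [-0.003, -0.0, -1.0], [-0.13, 0.992, 0.0]] tcp [0.7029 0.0178 0.4326] w 0.0151 F [-0.7 -0.2 -1.6] t 10.1
shift cm [-14.52  -0.1  -30.05]
[   0    0  110   90 8987] [213.51240681 283.44753533] [ 0.44537932 -0.31653473  0.02      ]
```

View pics/s9.png

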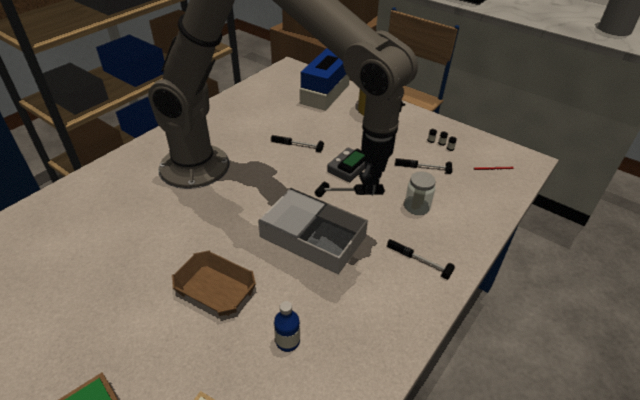

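View pics/t9.png

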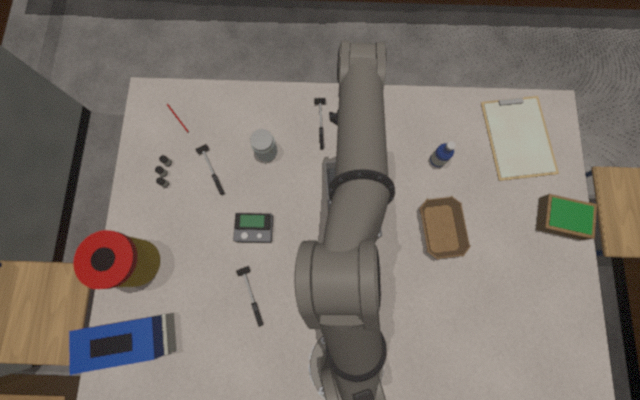

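```bash
python3 -m jog '[[[-2,0,-4],0,1],[[-4,0,-8.5],0,1],[[-6,0,-13],0,1],[[-8.5,0,-17.5],0,1],[[-10.5,0,-22],0,1],[[-12.5,0,-26],0,1],[[-14,0,-29],0,1],[[-14.5,0,-30],0,1],[[-14.5,0,-30],0,1],[[-14.5,0,-30],0,1]]';   python3 -c "
from h import *
plan([.598,-.299,.434])
f=grab_frame('scene');cv2.imwrite('pics/s10.png',f['image'][100:380,100:440].repeat(2,0).repeat(2,1))
f=grab_frame('wrist');cv2.imwrite('pics/w10.png',f['image'])
"
```

```text
clock: 11.45
tcp_pos: [0.5998, -0.2964, 0.4342]
orientation: [-1.567, -0.105, 0.105]
contact_force: [0.3, 0.7, -1.0]
grip_width: 0.0149
axes x,y,z [[0.991, 0.133, 0.0], [-0.0, 0.001, -1.0], [-0.133, 0.991, 0.001]] tcp [ 0.5998 -0.2964  0.4342] w 0.0149 F [ 0.3  0.7 -1. ] t 11.45
shift cm [-0.21  0.02 -0.23]
```

View pics/s10.png

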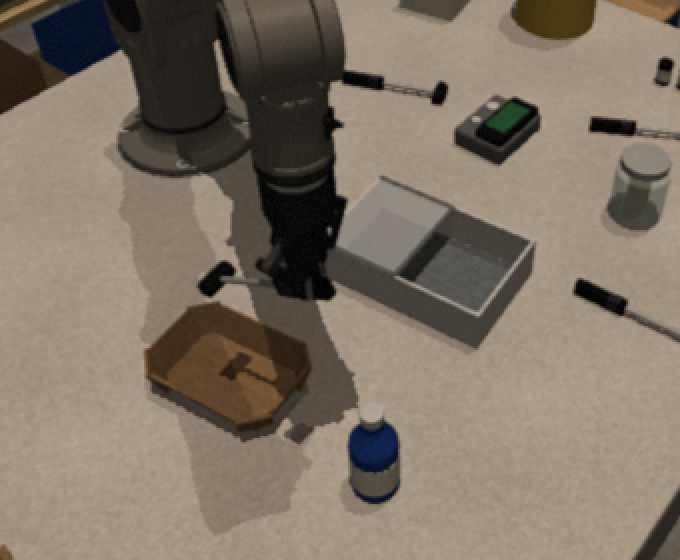

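View pics/w10.png

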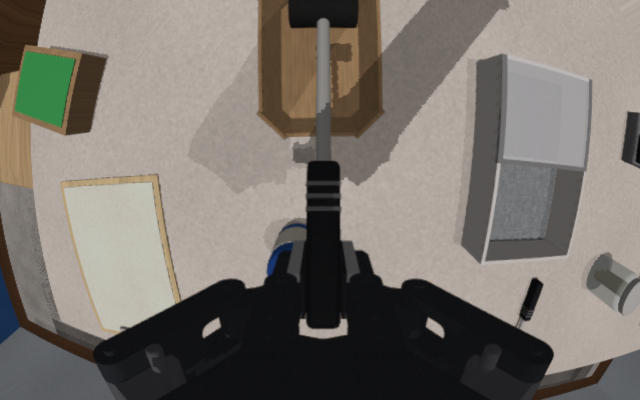

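```bash
python3 -c "
from h import *
s=grab_frame('scene');w=grab_frame('wrist')
def tri(a,da,b,db):
    A=np.c_[da,-db];t=np.linalg.lstsq(A,b-a,rcond=None)[0];p,q=a+t[0]*da,b+t[1]*db;return (p+q)/2,np.linalg.norm(p-q)
h,e=tri(np.array(s['origin']),ray(s,208.5,239),np.array(w['origin']),wray(w,323,10))
print('head',h.round(3),'gap',e.round(4))
print('tray scene',onplane(s,214,282,.046).round(3))
t=grab_frame('top')
print(onplane(t,444.3,227.1,.046).round(3))
o=get_obs();print(o['clock'],np.abs(o['qvel']).max(),o['tcp_pos'])
"
```

```text
head [ 0.459 -0.314  0.203] gap 0.0027
tray scene [ 0.46  -0.324  0.046]
[ 0.449 -0.319  0.046]
11.7 0.004973824177322359 [ 0.59911082 -0.29764784  0.43465905]
```

```bash
python3 -m jog '[[[0,0,0],0,1],[[0,0,0],0,1],[[0,0,0],0,1],[[0,0,0],0,1],[[0,0,0],0,1],[[0,0,0],0,1]]'; python3 -c "
from h import *
w=grab_frame('wrist')['image'];a=cv2.imread('pics/w10.png')
print('diff near head',np.abs(w[:60,280:370].astype(int)-a[:60,280:370]).mean())
t=grab_frame('top');cv2.imwrite('pics/t11.png',t['image'][100:300,250:500].repeat(3,0).repeat(3,1))
cv2.imwrite('pics/w11.png',w)
o=get_obs();print(o['clock'],o['grip_width'],np.abs(o['qvel']).max())"
```

```text
clock: 12.45
tcp_pos: [0.5986, -0.2986, 0.4347]
orientation: [-1.568, -0.102, 0.102]
contact_force: [0.6, 0.4, -0.6]
grip_width: 0.0151
diff near head 2.5344444444444445
12.55 0.015124461498815503 0.001343724315999296
```

View pics/t11.png

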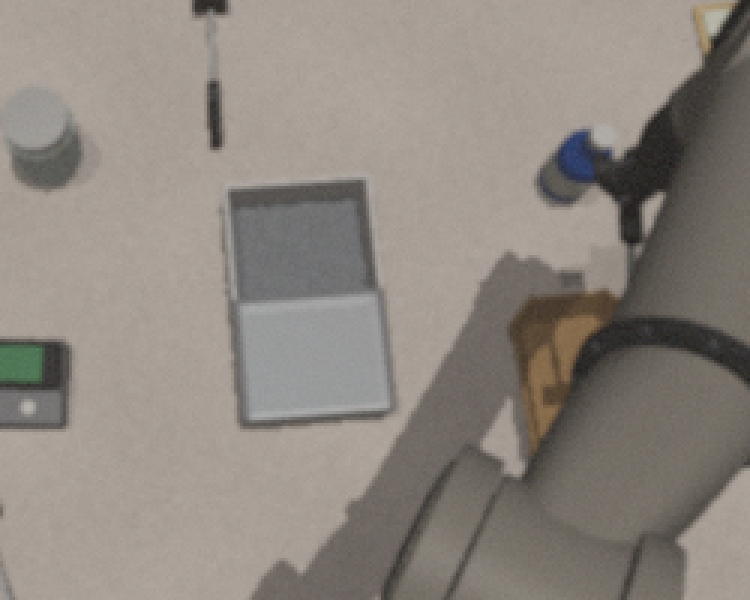

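View pics/w11.png

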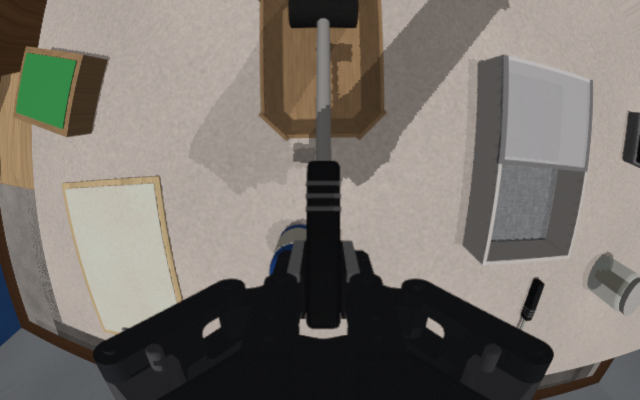

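The hammer is steady in the wrist view, with its head at (323,10) over the tray. The case is empty, and the tray, monitor, jar and gel look unmoved.

```bash
python3 -c "
from bench import *
print(hand_in())"
```

```text
the job is handed in; nothing more can be done
None
```

The hammer is out of the case and held still in the gripper over the tray, and the job is handed in; it reports no verdict.

- **Drawing it out:** I gripped the handle about 25 mm from its end at 20 N and lifted. The cover edge tipped the head down. I then drew it out over the far wall until the head was clear, and lifted it out with the grip at 40 N. The arm's force reading never exceeded about 2.5 N while the hammer was off the floor. It read about 5 N as the fingers closed at the case floor.
- **Final position:** Head at about (0.459, -0.314, 0.203) m from two views. I estimate the handle end at about 0.28 m high; I worked that out from the arm's pose rather than measuring it in a picture.
- **Over the tray:** The tray centre came out at (0.449, -0.319) m from the top view and (0.460, -0.324) m from the scene view. These differ by about 12 mm, but either way the head is about 10–11 mm from it, against 50 mm allowed.
- **Stillness and surroundings:** The arm was at rest (joint speeds about 0.001 rad/s) and the hammer did not move in the wrist view over the last second. The tray, monitor, jar and gel looked unmoved; I judged that by eye. The clock read 12.6 s of the 40 s.
- **Tilt:** From one view I put the tilt in the case at about 23 degrees, with the head at about 0.04 m and the handle end at about 0.116 m.

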